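Clamp a bottle with the knob under the clamp stand

ROBOT

A 6-joint arm with a two-finger parallel gripper is mounted at the origin on a cart in front of the work surface, level with it; the furniture and walls round the work are solid. World frame = base frame: x ahead of the robot, y to its left, z up, the work surface at z = 0. Lengths are in mm, angles in degrees, forces in N, time in s.
With the tool pointing down it reaches from about 350 to 850 mm from the base axis. Payload 8.1 kg.
Tool frame: the origin (TCP) lies midway between the tips of the shut fingers; the grasp point (between the pads) lies 19 mm behind it (r.grip_point_offset is the distance from the TCP to the grasp point, in mm); z points along the fingers, y is the line along which they close (so a half turn about z gives the same grasp; the last joint's range is limited). The gripper opens to 85 mm and grips with 20 to 120 N. Pads are 22 mm wide; open, the fingers measure 114 mm over their backs; the gripper's body (76 mm by 85 mm) begins 54 mm behind the grasp point. The pads swing forward as they close: fully open they stand 13 mm farther back than shut.
Start: joints at [59.622, 7.471, 85.268, -0, 87.261, -4.893], TCP at [258.146, 541.632, 231.292] pointing down, gripper open.
Joint ranges: [-169.43, 169.43], [-51.17, 129.36], [1.28, 143.12], [-76.62, 256.62], [0, 156.53], [-152.29, 152.29]. Speed limits (degrees/s): [136.94, 136.94, 159.86, 180, 180, 180].

INTERFACE

Orientations are given as [roll, pitch, yaw] about the fixed x, y, z axes, in that order (R = Rz(yaw) Ry(pitch) Rx(roll)).
In Python, from bench import r gives the robot as it stands.
- The arm moves only by the shell command python3 -m inch 'ROWS' [FORCE]. ROWS is JSON, one flat list of numbers, 7 for each row, row after row: the shift along the world's x, y, z in m, then the turn, a rotation vector about the world's x, y, z in degrees, then the closure in counts, from 0 (fully open) to 255 (shut). A call has 1 to 10 rows; each row shifts and turns the commanded pose from where the row before left it; what a row does not reach is not made up. A row lasts 1/10 s, in which the tool goes at most 50 mm and 8.59 degrees, less where a joint would pass 70% of its speed; a pose out of reach is approached as far as the arm can. A call with a gripper value outside its range is refused whole. The fingers move at their own pace and stop on an object; FORCE is the grip in N (left out, the last holds). Time passes only in rows, so rows that do not move let the fingers close. It gives the time, the measured TCP pose, the force and the opening at its end, in the units of the state.
- r.sense(): the state, without advancing time (a new reading comes with each control period).
- r.snapshot(name): name is "side" or "top" or "wrist"; returns (picture, depth): 400x640x3 uint8, red, green, blue; 400x640 float32, mm along the optical axis (not along the pixel's ray), 0 where there is no reading.
- r.get_calibration(name): a dict with "fovy" (degrees; the focal length in pixels is half the picture's height over the tangent of half this angle, whatever the lens; pixels are square), "cx", "cy" (the principal point, pixels), "position" and "rotation" of the camera in the world; the wrist camera has in their place "tool_from_camera" (4x4, takes a point from camera to tool coordinates, whose origin is the TCP and whose axes are the flange's). Camera axes: x right, y up, looking along -z (the intrinsics and any distortion apply to the point x, -y, -z); pixel columns grow to the right and rows downward; lengths in mm; the calibration is good to about 2 mm. A picture is of the moment at which its call begins: read the wrist's pose just before it. get_calibration takes no time and is no camera call.
- r.hand_in(): hands the job in, once; it reports no verdict.
The state is a dict: "time": time; "joint_pos": joint angles; "qd": joint speeds; "joint_efforts": joint torques, N m; "tool_pos": TCP position; "tcp_rot": TCP orientation; "ft_force": force on the tool from outside, world axes, zero at the start; "wrist_torque": the same for the moment, N m; "finger_gap": finger opening in mm.
Only numpy, scipy, OpenCV 4.12 (cv2) and the standard library are available. Lean on these libraries where they do the work, as an engineer would, in place of code of your own. Each camera call takes 0.05 s, during which the arm holds its last target. There are 200 camera calls.

TASK

The amber bottle stands loose in the clamp stand. Turn the knob on the underside of the stand, clockwise as seen from below, until the jaw holds the bottle firmly against the V fence, then let go of the knob. Firm means about an eighth of a turn past the point where everything touches and the knob begins to stiffen, but not so tight that the bottle could break, and leave the bottle upright and the things around alone.

Things in the scene. Friction and masses are not known exactly. Their poses are not given: they have to be found in the camera images.
- stand: Grey steel clamp stand fixed to the table. Origin on the table straight below the knob's axis; x points along the stand from knob to fence (away from the robot), z up. A level deck, underside 140 mm and top 152 mm above the table, 100 mm wide (x 40 to 200 mm), then a 36 mm wide tongue to x = -8 mm; column from x = 117 mm. On the deck an aluminium jaw (50 mm high) with a sprung rubber pad.
- tongue_edge (a point): Middle of the lower front edge of the tongue, 140 mm above the table, 8 mm in front of the knob's axis. The knob hangs below it; the space in front of, beside and below the knob is free, so it can be gripped with the fingers tilted about 45 degrees in under this edge, one finger on each side.
- knob_grip (a point): Centre of the knob under the tongue: a black ribbed upright cylinder, 39 mm across and 41 mm over its 12 low ribs (grip closes to 39), 40 mm high (55 to 95 mm above the table), stem above it 12 mm across. It turns about the vertical through this point; this frame turns with it.
- knob_axis_top (a point): Centre of the knob's upper face; does not turn. The jaw closes counter-clockwise seen from above (clockwise from below), 5 mm per radian. Knob and jaw start opened more or less wide and stay where they are left. The knob runs at a steady 0.25 N m until the bottle is pinched, after 1.7 to 3.7 rad; from there the sprung pad adds about 30 N of squeeze and 0.15 N m of knob torque per radian.
- fence: Aluminium V fence fixed on the deck, 50 mm high, set nearer or farther along the stand from case to case. Origin on the deck below the axis that a seated bottle takes; x and z as the stand's. Its two faces stand at 45 degrees, 34 mm from that axis. Firmly held means that the bottle presses on it with 8 to 50 N.
- bottle_mid (a point): Centre (59 mm above its foot) of the amber bottle with a screw cap, 68 mm diameter, 118 mm high, 0.23 to 0.46 kg, standing loose and upright on the deck between pad and fence, some mm clear of both. z axis up.
- cup_mid (a point): Centre of a steel cup, 65 mm diameter, 66 mm high, on the table at the right of the stand: a bystander. Its z axis is the cup's.
- dropper_mid (a point): Centre of a small white dropper bottle with a black top, 21 mm diameter, 66 mm high, on the table at the left of the stand: a bystander.
- cap_mid (a point): Centre of a loose brass-coloured screw cap, 47 mm diameter, 19 mm high, on the table at the left of the stand: a bystander.
Things that resemble listed ones, but are neither listed nor needed, are in the scene too. What is shaped like the part that bears bottle_mid but pink or turquoise is not meant.

How it is judged (in metres and radians):
At the end, for the whole second after the job is handed in: The bottle stands upright (within 0.06 rad) on the deck, seated in the V fence (axis within 6 mm, height within about 7 mm), and is held by the jaw so that it presses on the fence with 8 to 50 N; the robot has let go (contact force between bottle and fence between 8 and 50 N and angle between bottle_mid's own z axis and vertical below 0.06 rad and horizontal distance between bottle_mid and fence below 0.006 m and z of bottle_mid in the frame of fence between 0.053 and 0.067 m); the robot touches nothing.
It fails at once if the bottle is squeezed hard enough to break (80 N on the fence) (contact force between bottle and fence above 80 N).
It fails at once if the bottle is tipped (angle between bottle_mid's own z axis and vertical above 0.3 rad).
It fails at once if the steel cup is pushed aside or knocked over (moved 30 mm) (distance of cup_mid from where it was at the start of the episode above 0.03 m).
It fails at once if the dropper bottle is pushed aside or knocked over (moved 30 mm) (distance of dropper_mid from where it was at the start of the episode above 0.03 m).
It fails at once if the loose cap is pushed aside or knocked over (moved 30 mm) (distance of cap_mid from where it was at the start of the episode above 0.03 m).
It also fails if it takes over 72 s, if anything falls off the work surface, if the arm or the gripper's body presses on something with over 40 N, if the wrist force passes 120 N, or if a joint passes its speed limit or range.

## Working session

There is one attempt and no reset: what is moved stays moved. The work goes in short steps, Python scripts to look and compute and a shell command to move; the robot and the scene stay as the last step left them, time stands still between calls to the robot, and variables do not carry over. Pictures are saved under pics/ and viewed, on a budget of 10 in all, crops included, one or two more only if the job needs it, and the job is handed in when it is done.

```bash
ls; mkdir -p pics; python3 - <<'E'
from bench import r
import cv2,numpy as np
s=r.sense();print(s)
for n in("side","top"):
    p,d=r.snapshot(n);np.savez(f"pics/{n}0.npz",p=p,d=d);cv2.imwrite(f"pics/{n}0.png",p[...,::-1]);print(n,r.get_calibration(n))
print(r.get_calibration("wrist"))
E
```

```text
pics
{'time': 0.0, 'joint_pos': array([ 5.96228578e+01,  7.51499195e+00,  8.53303013e+01,  2.05228819e-03,
        8.72618187e+01, -4.89211817e+00]), 'qd': array([ 0.01640579,  0.01161156,  0.1446483 ,  0.04425221, -0.02211926,
        0.05464027]), 'joint_efforts': array([-2.92424345e-03, -5.69426250e+01, -5.00522053e+01, -3.36567300e-04,
        1.58741319e-02, -2.13830191e-06]), 'tool_pos': array([257.84133467, 541.15557643, 230.23585412]), 'tcp_rot': array([-1.79893453e+02, -1.11767767e-02,  1.54514866e+02]), 'ft_force': array([ 0.96296549, -0.03453483, -0.84002345]), 'wrist_torque': array([ 0.01602179, -0.04458125, -0.00080918]), 'finger_gap': 85.47424408961714}
side {'fovy': 49.06747173161985, 'cx': 315.0497445015547, 'cy': 203.83853138391194, 'position': array([432.8207015 , 807.33297139, 523.62263721]), 'rotation': array([  62.59731487,   -1.11172667, -156.37421353])}
top {'fovy': 54.7275776376905, 'cx': 321.5945480360068, 'cy': 201.0506827363953, 'position': array([557.84444445, 102.51641588, 988.80317201]), 'rotation': array([  9.50514682,  -1.6334815 , -88.46679016])}
{'fovy': 71.80377199679207, 'cx': 323.1670773947404, 'cy': 197.3221378573382, 'tool_from_camera': array([[-4.51853745e-04,  9.55856186e-01,  2.93834558e-01,
         7.58030915e+01],
       [ 9.99999694e-01,  6.19601445e-04, -4.77807199e-04,
         1.17648711e-01],
       [-6.38775284e-04,  2.93834253e-01, -9.55856173e-01,
        -1.41989684e+02],
       [ 0.00000000e+00,  0.00000000e+00,  0.00000000e+00,
         1.00000000e+00]])}
```

View pics/side0.png

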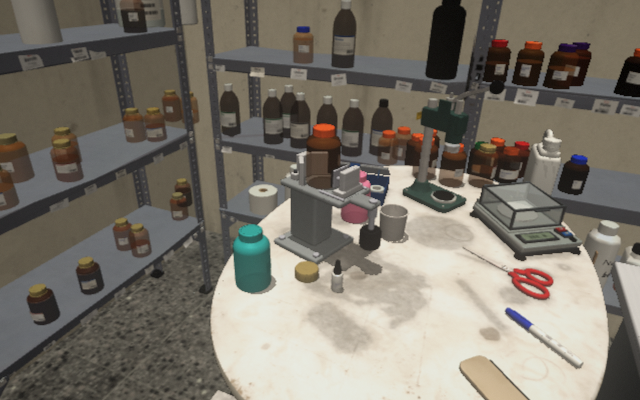

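View pics/top0.png

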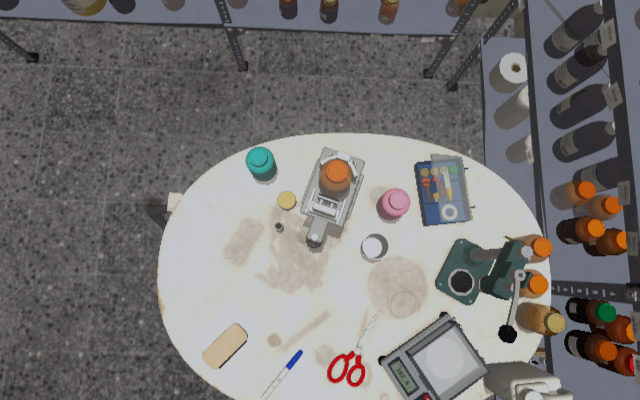

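The side view shows the stand, with the knob at about (370,238), the cup at (393,222), the dropper at (337,277) and the cap at (307,270). In the top view the tongue tip is at about (314,240) and the bottle at (336,175). I'll measure these next.

```bash
cat >h.py <<'E'
import numpy as np,cv2
from scipy.spatial.transform import Rotation as R
from bench import r
def cam(n,s=None):
    c=r.get_calibration(n);f=200/np.tan(np.radians(c["fovy"]/2))
    if n=="wrist":
        T=np.eye(4);T[:3,:3]=R.from_euler("xyz",s["tcp_rot"],degrees=True).as_matrix();T[:3,3]=s["tool_pos"]
        T=T@c["tool_from_camera"]
    else:
        T=np.eye(4);T[:3,:3]=R.from_euler("xyz",c["rotation"],degrees=True).as_matrix();T[:3,3]=c["position"]
    return c,f,T
def cloud(n,d,s=None):
    c,f,T=cam(n,s);v,u=np.mgrid[:400,:640]
    P=np.stack([(u-c["cx"])/f*d,-(v-c["cy"])/f*d,-d],-1)
    W=P@T[:3,:3].T+T[:3,3];W[d==0]=np.nan
    return W
def proj(n,X,s=None):
    c,f,T=cam(n,s);p=(np.asarray(X,float)-T[:3,3])@T[:3,:3]
    return np.stack([c["cx"]+f*p[...,0]/-p[...,2],c["cy"]-f*p[...,1]/-p[...,2]],-1)
E
python3 - <<'E'
from h import *
np.set_printoptions(precision=1,suppress=True)
a=np.load("pics/top0.npz");W=cloud("top",a["d"]);z=W[...,2]
def box(W,u0,u1,v0,v1,zl,zh):
    m=np.zeros(z.shape,bool);m[v0:v1,u0:u1]=1
    return m&(W[...,2]>zl)&(W[...,2]<zh)
print("table z",np.nanmedian(W[250:290,200:300,2]))
m=box(W,295,370,145,250,142,160);P=W[m];print("deck",m.sum(),np.median(P[:,2]),cv2.minAreaRect(P[:,:2].astype(np.float32)))
m2=m.copy();m2[:222]=0;print("tongue",cv2.minAreaRect(W[m2][:,:2].astype(np.float32)), W[m2].mean(0))
m=box(W,295,370,140,250,255,300);print("cap",cv2.minEnclosingCircle(W[m][:,:2].astype(np.float32)),np.median(W[m][:,2]))
for n,b in dict(cup=(355,395,230,265,55,75),brass=(275,300,188,212,12,28),drop=(268,288,218,236,40,75)).items():
    m=box(W,*b);print(n,m.sum(),cv2.minEnclosingCircle(W[m][:,:2].astype(np.float32)),np.median(W[m][:,2]))
a=np.load("pics/side0.npz");W=cloud("side",a["d"]);
m=box(W,352,384,222,254,50,100)&(a["p"].max(-1)<70);P=W[m];print("knob",m.sum(),P.min(0),P.max(0),np.median(P,0))
m=box(W,352,384,190,254,130,160);P=W[m];print("tongue side",m.sum(),P.min(0),P.max(0))
E
```

```text
table z 0.14688161137939915
deck 1666 151.8805612537048 ((710.494384765625, 66.46759033203125), (100.04549407958984, 208.1410675048828), 71.93521118164062)
tongue ((631.0971069335938, 73.978759765625), (43.77565002441406, 80.74613952636719), 1.4334272146224976) [634.9  84.5 151.8]
cap ((737.5950317382812, 58.095123291015625), 21.465120315551758) 269.54035867888257
cup 122 ((608.375732421875, -50.72886657714844), 32.439029693603516) 64.22065321175234
brass 265 ((720.7115478515625, 169.10401916503906), 23.376617431640625) 18.85608474835624
drop 35 ((651.0772094726562, 184.3728790283203), 8.010937690734863) 52.278839472736195
knob 437 [598.5  80.7  55.6] [638.4 115.5  99.5] [614.5 107.8  83.3]
tongue side 448 [607.5  35.1 130.3] [665.7 111.2 159. ]
```

```bash
cat > log.py <<'E'
from h import *
import json
s=r.sense();print("q",s["joint_pos"].round(1),"p",s["tool_pos"].round(1),"rpy",s["tcp_rot"].round(1),"t",s["time"],"F",s["ft_force"].round(1),"M",s["wrist_torque"].round(2),"gap",s["finger_gap"].round(1))
open("fk.jsonl","a").write(json.dumps([list(s["joint_pos"]),list(s["tool_pos"]),list(s["tcp_rot"])])+"\n")
E
python3 log.py
python3 -m inch '[0.010,-0.030,0,0,0,-8.5,60, 0.010,-0.034,0,0,0,-8.5,60, 0.010,-0.034,0,0,0,-8.5,60, 0.010,-0.034,0,0,0,-8.5,60, 0.010,-0.034,0,0,0,-8.5,60, 0.010,-0.034,0,0,0,-8.5,60, 0.010,-0.034,0,0,0,-8.5,60, 0.010,-0.034,0,0,0,-8.5,60, 0.010,-0.034,0,0,0,-8.5,60, 0.010,-0.030,0,0,0,-8.5,60]'
python3 log.py
python3 -m inch '[0.005,0,0,0,0,-8.5,60, 0.005,0,0,0,0,-8.5,60, 0.005,0,0,0,0,-8.5,60, 0.005,0,0,0,0,-8.5,60, 0.005,0,0,0,0,-8.5,60, 0.005,0,0,0,0,-8.5,60, 0.005,0,0,0,0,-8.5,60, 0.005,0,0,0,0,-8.5,60, 0,0,0,0,0,0,60]'
python3 log.py
python3 -m inch '[0,0,0,0,-8,0,60, 0,0,0,0,-8,0,60, 0,0,0,0,-8,0,60, 0,0,0,0,0,0,60, 0,0,0,0,0,0,60]'
python3 log.py
```

```text
time: 1.1
tool_pos: [358.1, 208.0, 231.0]
tcp_rot: [-180.0, 0.0, 69.2]
ft_force: [1.5, 0.0, -0.2]
finger_gap: 65.5
time: 2.0
tool_pos: [398.2, 209.5, 230.9]
tcp_rot: [180.0, 0.0, 1.4]
ft_force: [-0.2, 0.1, 0.2]
finger_gap: 65.1
time: 2.5
tool_pos: [397.4, 210.1, 231.5]
tcp_rot: [179.3, -23.9, 1.9]
ft_force: [-0.0, -0.1, 0.8]
finger_gap: 65.3Traceback (most recent call last):
  File "log.py", line 3, in <module>
    s=r.sense();print("q",s["joint_pos"].round(1),"p",s["tool_pos"].round(1),"rpy",s["tcp_rot"].round(1),"t",s["time"],"F",s["ft_force"].round(1),"M",s["wrist_torque"].round(2),"gap",s["finger_gap"].round(1))
                                                                                                                                                                                       ^^^^^^^^^^^^^^^^^^^^^
AttributeError: 'float' object has no attribute 'round'
Traceback (most recent call last):
  File "log.py", line 3, in <module>
    s=r.sense();print("q",s["joint_pos"].round(1),"p",s["tool_pos"].round(1),"rpy",s["tcp_rot"].round(1),"t",s["time"],"F",s["ft_force"].round(
[... 710 characters left out ...]
                                                                                 ^^^^^^^^^^^^^^^^^^^^^
AttributeError: 'float' object has no attribute 'round'
Traceback (most recent call last):
  File "log.py", line 3, in <module>
    s=r.sense();print("q",s["joint_pos"].round(1),"p",s["tool_pos"].round(1),"rpy",s["tcp_rot"].round(1),"t",s["time"],"F",s["ft_force"].round(1),"M",s["wrist_torque"].round(2),"gap",s["finger_gap"].round(1))
                                                                                                                                                                                       ^^^^^^^^^^^^^^^^^^^^^
AttributeError: 'float' object has no attribute 'round'
```

```bash
sed -i 's/s\["finger_gap"\].round(1)/round(s["finger_gap"],1)/' log.py
python3 log.py
python3 -m inch '[0,0,0,0,-8,0,60, 0,0,0,0,-8,0,60, 0,0,0,0,-8,0,60, 0,0,0,0,0,0,60, 0,0,0,0,0,0,60]'
python3 log.py
python3 -m inch '[0,0,0.01,0,0,-8,60, 0,0,0.01,0,0,-8,60, 0,0,0.01,0,0,-8,60, 0,0,0,0,0,0,60]'
python3 log.py
python3 - <<'E'
# fit a 6R spherical-wrist geometry to the logged poses
from h import *
import json
from scipy.optimize import least_squares
D=[json.loads(l) for l in open("fk.jsonl")]
D.append([[59.622,7.471,85.268,0,87.261,-4.893],[258.146,541.632,231.292],[180,0,154.5]])
D=D
def fk(q,p):
    q=np.radians(q);h,a1,L1,a3,L2,d6,s4=*p[:6],-1
    def rv(ax,a): return R.from_rotvec(np.array(ax)*a)
    T=rv([0,0,1.],q[0]);x=np.array([0,0,h])+T.apply([a1,0,0])
    T=T*rv([0,1.,0],q[1]);x=x+T.apply([0,0,L1])
    T=T*rv([0,1.,0],q[2]);x=x+T.apply([a3,0,L2])
    T=T*rv([0,0,1.],q[3]*SG[0])*rv([0,1.,0],q[4])*rv([0,0,1.],q[5]*SG[1]+np.pi/2*SG[2])
    return x+T.apply([0,0,d6]),T
best=None
for SG in [(a,b,c) for a in(1,-1) for b in(1,-1) for c in(1,-1)]:
    def e(p):
        o=[]
        for q,t,_ in D: o+=list(fk(q,p)[0]-t)
        return np.r_[o,(p-p0)*1e-3]
    p0=np.array([200,0,400,0,400,250.]);f=least_squares(e,p0)
    oe=[np.degrees((R.from_euler("xyz",a,degrees=True).inv()*fk(q,f.x)[1]).magnitude()) for q,t,a in D]
    print(SG,f.x.round(0),f.cost.round(1),np.round(oe,1))
E
```

```text
q [ 31.  -39.3 126.9 -12.6  71.9 121. ] p [397.4 210.1 231.5] rpy [179.3 -23.9   1.9] t 2.5 F [-0.  -0.1  0.8] M [-0.03  0.19  0.  ] gap 65.3
time: 3.0
tool_pos: [408.0, 225.9, 229.1]
tcp_rot: [177.2, -47.3, 2.6]
ft_force: [-0.0, 0.2, 0.0]
finger_gap: 65.3
q [ 48.  -50.8 142.2 -39.9  60.2 148.1] p [408.  225.9 229.1] rpy [177.2 -47.3   2.6] t 3.0 F [-0.   0.2  0. ] M [ 0.03  0.37 -0.02] gap 65.3
time: 3.4
tool_pos: [437.5, 148.3, 297.0]
tcp_rot: [178.6, -43.3, -17.1]
ft_force: [-0.1, 0.5, 1.3]
finger_gap: 65.2
q [ 39.3 -43.7 129.6 -37.9  72.1 151.8] p [437.5 148.3 297. ] rpy [178.6 -43.3 -17.1] t 3.4 F [-0.1  0.5  1.3] M [0.12 0.26 0.02] gap 65.2
(1, 1, 1) [181. -17. 310. -42. 571. 268.] 1901.0 [0. 0. 0. 0.]
(1, 1, -1) [181. -17. 310. -42. 571. 268.] 1901.0 [180. 180. 180. 180.]
(1, -1, 1) [181. -17. 310. -42. 571. 268.] 1901.0 [118.1  63.8  56.4   9.8]
(1, -1, -1) [181. -17. 310. -42. 571. 268.] 1901.0 [ 61.9 116.2 123.6 170.2]
(-1, 1, 1) [-554. -109.   -5. -593.  667. -249.] 5448.8 [25.2 79.9 75.8  0. ]
(-1, 1, -1) [-554. -109.   -5. -593.  667. -249.] 5448.8 [172.2 142.8 158.2 180. ]
(-1, -1, 1) [-554. -109.   -5. -593.  667. -249.] 5448.8 [127.3 122.3 105.4   9.8]
(-1, -1, -1) [-554. -109.   -5. -593.  667. -249.] 5448.8 [ 58.7  94.9 114.8 170.2]
```

```bash
cat > ik.py <<'E'
from h import *
import json
from scipy.optimize import least_squares
D=[json.loads(l) for l in open("fk.jsonl")]+[[[59.622,7.471,85.268,0,87.261,-4.893],[258.146,541.632,231.292],[180,0,154.5]]]
rv=lambda ax,a:R.from_rotvec(np.array(ax,float)*a)
def fk(q,p):
    q=np.radians(q);h,a1,L1,a3,L2,d6,ex,ey=p
    T=rv([0,0,1],q[0]);x=np.array([0,0,h])+T.apply([a1,0,0])
    T=T*rv([0,1,0],q[1]);x=x+T.apply([0,0,L1])
    T=T*rv([0,1,0],q[2]);x=x+T.apply([a3,0,L2])
    T=T*rv([0,0,1],q[3])*rv([0,1,0],q[4]);x=x+T.apply([ex,ey,d6])
    return x,T*rv([0,0,1],q[5]+np.pi/2)
def fit():
    p0=np.array([200,0,400,0,400,250.,0,0])
    e=lambda p:np.r_[np.concatenate([fk(q,p)[0]-t for q,t,_ in D]),(p-p0)*1e-2]
    f=least_squares(e,p0);return f.x,f.fun[:-8]
P,res=fit()
lo=np.array([-169.43,-51.17,1.28,-76.62,0,-152.29]);hi=np.array([169.43,129.36,143.12,256.62,156.53,152.29])
def ik(pos,Rt,q0):
    def e(q):
        x,T=fk(q,P);return np.r_[(x-pos)/2,np.degrees((Rt.inv()*T).as_rotvec())]
    f=least_squares(e,np.clip(q0,lo+.1,hi-.1),bounds=(lo,hi));return f.x,np.abs(f.fun).max()
def pose(K,psi,tau,back=0,flip=False,off=16):   # grasp point at K, heading psi, dip tau
    p,t=np.radians([psi,tau]);z=np.array([np.cos(p)*np.cos(t),np.sin(p)*np.cos(t),-np.sin(t)])
    x=np.array([np.cos(p)*np.sin(t),np.sin(p)*np.sin(t),np.cos(t)])*(-1 if flip else 1)
    return np.array(K)+z*(off-back),R.from_matrix(np.c_[x,np.cross(z,x),z])
E
cat fk.jsonl | cut -c1-200
python3 - <<'E'
from ik import *
print(P.round(1),res.round(1))
K=[619,96,72]
for flip in(0,1):
  for tau in(35,45):
    print("flip",flip,"tau",tau)
    for psi in range(-90,121,15):
      b=min((ik(*pose(K,psi,tau,0,flip),np.array(q0)) for q0 in([0,20,100,0,40,100],[0,20,100,60,40,-60],[0,20,100,-60,40,60],[10,20,100,150,40,-60],[0,20,100,60,40,60])),key=lambda a:a[1])
      print(psi,b[0].round(0),round(b[1],1))
E
```

```text
[[30.99395785392173, -39.2645411286209, 126.91278038938573, -12.610757940561996, 71.92941434023525, 120.9749905190438], [397.3517339589973, 210.09545093172565, 231.51792509605136], [179.29209404676033
[[47.9843518038751, -50.849508106286194, 142.23729603758562, -39.9316919148265, 60.18807140452436, 148.12256126959718], [408.04419545963646, 225.88656121476353, 229.11562174705705], [177.2025498360832
[[39.27477344202327, -43.65530063248525, 129.64290829551175, -37.90808565767661, 72.10407554130656, 151.8086090199965], [437.4508154368708, 148.34461166890117, 297.03467825743763], [178.60723480436553
[ 2.732e+02 -4.510e+01  3.606e+02  4.000e-01  5.304e+02  3.741e+02
 -6.550e+01  4.940e+01] [ 0.1 -0.5 11.8 -1.1  2.4 -3.   3.3 -4.1 -8.5  1.1 -1.6 -0.4]
flip 0 tau 35
-90 [ 13.  20.  89. -20.  74. 152.] 44.1
-75 [ 13.  11. 101. -23.  61. 152.] 31.4
-60 [ 13.   5. 110. -27.  50. 152.] 26.8
-45 [ 13.   0. 118. -33.  39. 152.] 21.0
-30 [  24.    1.  130.  257.   38. -137.] 12.5
-15 [  8.  -5. 129. -50.  15. 152.] 8.4
0 [  1.  -4. 132. -62.   0. 152.] 3.2
15 [ 15.  -4. 130. 165.   1. -75.] 0.0
30
[... 1411 characters left out ...]
.0
105 [-18.  40.  80.  43.  96. 137.] 0.0
120 [-15.  50.  64.  37. 108. 132.] 0.0
flip 1 tau 45
-90 [ 26.  35.  75. -39.  93.  33.] 0.0
-75 [ 28.  27.  87. -44.  82.  26.] 0.0
-60 [ 28.  18.  99. -49.  70.  19.] 0.0
-45 [ 26.  10. 110. -53.  56.  10.] 0.0
-30 [ 21.   2. 119. -56.  41.  -2.] 0.0
-15 [ 12.  -3. 126. -53.  24. -20.] 0.0
0 [  4.  -4. 133. -24.   7. -64.] 0.0
15 [   9.   -4.  137.   58.    5. -152.] 0.1
30 [   2.   -4.  132.   44.   20. -152.] 5.9
45 [ -7.   1. 132.  79.  38. 152.] 6.6
60 [-14.   8. 121.  63.  54. 152.] 3.7
75 [-16.  17. 109.  51.  67. 152.] 0.4
90 [-17.  25.  96.  44.  79. 146.] 0.0
105 [-15.  34.  83.  38.  90. 140.] 0.0
120 [-13.  43.  70.  32. 100. 133.] 0.0
```

```bash
python3 -m inch '[0,0,0,0,0,0,60,0,0,0,0,0,0,60]'; python3 log.py; python3 - <<'E'
from ik import *
s=r.sense();T=R.from_euler("xyz",s["tcp_rot"],degrees=True)
print("P",P.round(1),res.round(1))
print("per row -8.5 about toolz",(T.as_matrix()[:,2]*-8.5).round(2))
T2=T*R.from_euler("z",-180,degrees=True)
K=[619,96,68]
pos,Rt=pose(K,-65,40,130,True);print(pos.round(0),(pos-s["tool_pos"]).round(0),(Rt*T2.inv()).as_rotvec(degrees=True).round(1))
E
```

```text
time: 3.6
tool_pos: [434.6, 149.6, 290.0]
tcp_rot: [178.2, -43.2, -16.5]
ft_force: [0.1, 0.1, 0.2]
finger_gap: 65.0
q [ 39.7 -43.8 130.4 -38.   71.9 152.1] p [434.6 149.6 290. ] rpy [178.2 -43.2 -16.5] t 3.6 F [0.1 0.1 0.2] M [ 0.12  0.29 -0.02] gap 65.0
P [266.8 -79.2 357.7  -5.8 568.2 369.  -61.6  48.7] [-0.1 -0.5 14.4 -1.7  3.3 -3.4  2.1 -2.9 -5.1  2.4 -2.5 -5.8  1.6 -2.2
 -0.1]
per row -8.5 about toolz [-5.5   1.91  6.19]
[582. 175. 141.] [ 147.   26. -149.] [ -3.6  -6.1 -47.1]
```

```bash

python3 -m inch '[0.005,0.001,0,-5.5,1.9,6.2,60,0.005,0.001,0,-5.5,1.9,6.2,60,0.005,0.001,0,-5.5,1.9,6.2,60,0.005,0.001,0,-5.5,1.9,6.2,60,0.005,0.001,0,-5.5,1.9,6.2,60,0.005,0.001,0,-5.5,1.9,6.2,60,0.005,0.001,0,-5.5,1.9,6.2,60,0.005,0.001,0,-5.5,1.9,6.2,60,0.005,0.001,0,-5.5,1.9,6.2,60,0.005,0.001,0,-5.5,1.9,6.2,60]'
python3 log.py
python3 -m inch '[0.005,0.001,0,-5.5,1.9,6.2,60,0.005,0.001,0,-5.5,1.9,6.2,60,0.005,0.001,0,-5.5,1.9,6.2,60,0.005,0.001,0,-5.5,1.9,6.2,60,0.005,0.001,0,-5.5,1.9,6.2,60,0.005,0.001,0,-5.5,1.9,6.2,60,0.005,0.001,0,-5.5,1.9,6.2,60,0.005,0.001,0,-5.5,1.9,6.2,60,0.005,0.001,0,-5.5,1.9,6.2,60,0.005,0.001,0,-5.5,1.9,6.2,60]'
python3 log.py
python3 -m inch '[0,0.005,0,0,0,-8,60,0,0.005,0,0,0,-8,60,0,0.005,0,0,0,-8,60,0,0.005,0,0,0,-8,60,0,0.005,0,0,0,-8,60,0,0.005,0,0,0,-8,60,0,0,0,0,0,0,60,0,0,0,0,0,0,60]'
python3 log.py; python3 - <<'E'
from ik import *
print("P",P.round(1),res.round(1))
s=r.sense();T=R.from_euler("xyz",s["tcp_rot"],degrees=True)
K=[619,96,68]
pos,Rt=pose(K,-65,40,130,True);print(pos.round(0),(pos-s["tool_pos"]).round(0),(Rt*T.inv()).as_rotvec(degrees=True).round(1))
E
```

```text
time: 4.6
tool_pos: [483.9, 160.4, 289.0]
tcp_rot: [137.0, -1.9, 69.2]
ft_force: [-0.3, 0.2, -1.4]
finger_gap: 65.4
q [ 35.6 -34.9 125.3 -37.3  66.3  65.4] p [483.9 160.4 289. ] rpy [137.   -1.9  69.2] t 4.6 F [-0.3  0.2 -1.4] M [0.11 0.32 0.01] gap 65.4
time: 5.6
tool_pos: [533.9, 170.4, 289.0]
tcp_rot: [173.0, 42.4, 150.6]
ft_force: [-0.1, 0.1, -0.3]
finger_gap: 65.2
q [ 32.5 -25.9 119.3 -37.   62.3 -20.4] p [533.9 170.4 289. ] rpy [173.   42.4 150.6] t 5.6 F [-0.1  0.1 -0.3] M [ 0.14  0.31 -0.01] gap 65.2
time: 6.4
tool_pos: [534.3, 200.2, 288.7]
tcp_rot: [172.8, 42.5, 102.4]
ft_force: [0.2, 0.7, 0.3]
finger_gap: 65.0
q [ 39.7  10.6  86.  -41.1  96.3  24.6] p [534.3 200.2 288.7] rpy [172.8  42.5 102.4] t 6.4 F [0.2 0.7 0.3] M [0.27 0.16 0.05] gap 65.0
P [262.2  59.  346.4 -14.  467.9 345.8 -22.4  43.7] [  1.3  -2.8  14.    1.9   2.2   0.3   1.   -1.   -9.    1.4  -0.5  -8.2
   0.2  -0.4  -3.9  -1.1  -0.5  -1.1   5.5  -5.1 -12.3   4.8  -6.6  20.2]
[582. 175. 141.] [  48.  -25. -147.] [-8.7  2.3  7.4]
```

```bash

python3 -m inch '[0.006,-0.003,-0.018,-1.1,0.3,0.9,60,0.006,-0.003,-0.018,-1.1,0.3,0.9,60,0.006,-0.003,-0.018,-1.1,0.3,0.9,60,0.006,-0.003,-0.018,-1.1,0.3,0.9,60,0.006,-0.003,-0.018,-1.1,0.3,0.9,60,0.006,-0.003,-0.018,-1.1,0.3,0.9,60,0.006,-0.003,-0.018,-1.1,0.3,0.9,60,0.006,-0.003,-0.018,-1.1,0.3,0.9,60,0,0,0,0,0,0,60,0,0,0,0,0,0,60]'
python3 log.py; python3 - <<'E'
from h import *
s=r.sense();p,d=r.snapshot("wrist");np.savez("pics/w1.npz",p=p,d=d,pos=s["tool_pos"],rot=s["tcp_rot"]);cv2.imwrite("pics/w1.png",p[...,::-1])
W=cloud("wrist",d,s)
m=(p.max(-1)<70)&(W[...,2]>56)&(W[...,2]<93)&(np.hypot(W[...,0]-619,W[...,1]-96)<40)
Q=W[m];print(m.sum(),Q.min(0).round(1),Q.max(0).round(1))
from scipy.optimize import least_squares
f=least_squares(lambda c:np.hypot(Q[:,0]-c[0],Q[:,1]-c[1])-20,[619,96],loss="soft_l1");print("knob axis",f.x,np.abs(f.fun).mean())
print(np.median(W[(W[...,2]>135)&(W[...,2]<145)&(np.hypot(W[...,0]-619,W[...,1]-96)<40)],0))
E
```

```text
time: 7.4
tool_pos: [582.1, 175.6, 145.4]
tcp_rot: [179.9, 50.1, 114.5]
ft_force: [0.4, 0.0, 0.2]
finger_gap: 65.7
q [ 38.1  23.7  89.7 -48.5  84.8  26.4] p [582.1 175.6 145.4] rpy [179.9  50.1 114.5] t 7.4 F [0.4 0.  0.2] M [ 0.35  0.16 -0.03] gap 65.7
1482 [597.9  90.3  56. ] [637.7 116.3  93. ]
knob axis [618.91238355  94.539242  ] 0.7301516946998681
[618.39044157 103.22062354 141.77247946]
```

View pics/w1.png

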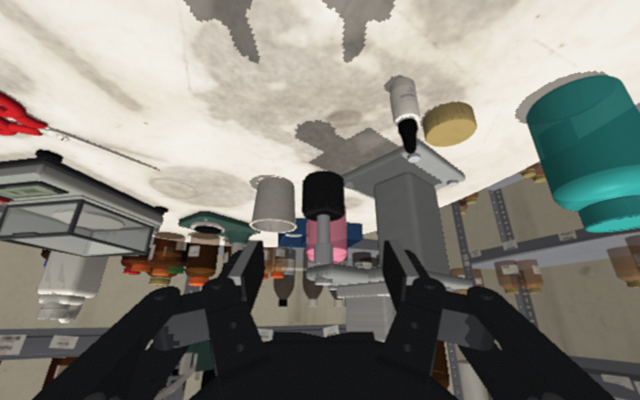

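The wrist view is upside down. It shows the knob at about (322,195), centred between the fingers at columns 255 and 390, and the tongue at (325,275). The approach is clear.

```bash

python3 -m inch '[0.0042,-0.0092,-0.0088,0,0,0,60,0.0042,-0.0092,-0.0088,0,0,0,60,0.0042,-0.0092,-0.0088,0,0,0,60,0.0042,-0.0092,-0.0088,0,0,0,60,0.0042,-0.0092,-0.0088,0,0,0,60,0.0042,-0.0092,-0.0088,0,0,0,60,0.0042,-0.0092,-0.0088,0,0,0,60,0,0,0,0,0,0,60]'
python3 log.py
python3 -m inch '[0.0042,-0.0092,-0.0088,0,0,0,60,0.0042,-0.0092,-0.0088,0,0,0,60,0.0042,-0.0092,-0.0088,0,0,0,60,0,0,0,0,0,0,60,0,0,0,0,0,0,60]'
python3 log.py;python3 - <<'E'
from h import *
p,d=r.snapshot("side");cv2.imwrite("pics/s1.png",cv2.resize(p[140:320,240:480,::-1],(720,540)))
E
```

```text
time: 8.25
tool_pos: [611.3, 109.6, 82.9]
tcp_rot: [-180.0, 50.1, 114.5]
ft_force: [-1.3, -0.7, 0.5]
finger_gap: 65.4
q [ 31.6  26.6  93.6 -51.7  76.1  27.9] p [611.3 109.6  82.9] rpy [-180.    50.1  114.5] t 8.25 F [-1.3 -0.7  0.5] M [ 0.3   0.09 -0.02] gap 65.4
time: 8.75
tool_pos: [624.2, 83.5, 57.9]
tcp_rot: [179.8, 50.1, 114.4]
ft_force: [0.4, 0.8, 0.1]
finger_gap: 65.1
q [ 28.8  28.4  94.4 -53.3  72.6  28.6] p [624.2  83.5  57.9] rpy [179.8  50.1 114.4] t 8.75 F [0.4 0.8 0.1] M [ 0.33  0.17 -0.03] gap 65.1
```

View pics/s1.png

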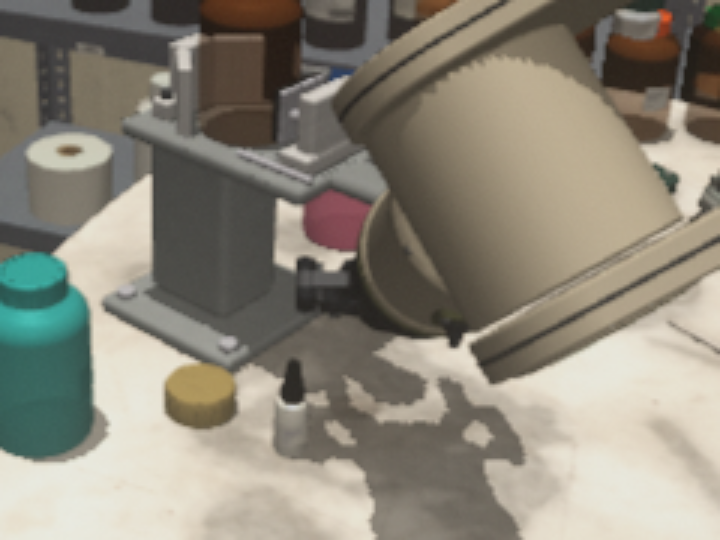

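The side view shows the gripper in at the knob, at about (350,280) in the crop, clear of the dropper and cap. Next I close it and make a cautious first turn.

```bash

python3 -m inch '[0,0,0,0,0,0,255,0,0,0,0,0,0,255,0,0,0,0,0,0,255,0,0,0,0,0,0,255]' 60
python3 log.py
python3 -m inch '[0.0015,0.0008,0,0,0,8,255,0.0014,0.001,0,0,0,8,255,0.0012,0.0012,0,0,0,8,255]'
python3 log.py
```

```text
time: 9.2
tool_pos: [623.8, 84.5, 59.0]
tcp_rot: [179.8, 50.1, 114.4]
ft_force: [-6.9, 1.8, 5.0]
finger_gap: 37.5
q [ 28.9  28.3  94.4 -53.3  72.7  28.6] p [623.8  84.5  59. ] rpy [179.8  50.1 114.4] t 9.2 F [-6.9  1.8  5. ] M [-0.11  0.77 -0.85] gap 37.5
time: 9.5
tool_pos: [627.3, 87.4, 59.0]
tcp_rot: [179.9, 50.2, 138.8]
ft_force: [3.7, -11.5, 5.8]
finger_gap: 37.7
q [ 27.2  14.2 112.9 -64.6  52.2  20.4] p [627.3  87.4  59. ] rpy [179.9  50.2 138.8] t 9.5 F [  3.7 -11.5   5.8] M [-1.45 -0.36 -1.14] gap 37.7
```

```bash

python3 -m inch '[0.001,0.0014,0,0,0,8,255,0.0008,0.0015,0,0,0,8,255]'
python3 log.py
python3 -m inch '[0.0006,0.0016,0,0,0,8,255]'
python3 log.py
```

```text
time: 9.7
tool_pos: [629.0, 89.9, 59.0]
tcp_rot: [180.0, 50.2, 154.8]
ft_force: [5.7, -12.4, 4.6]
finger_gap: 37.3
q [ 22.3   5.  123.6 -72.6  36.3  13.7] p [629.   89.9  59. ] rpy [180.   50.2 154.8] t 9.7 F [  5.7 -12.4   4.6] M [-1.46 -0.55 -1.43] gap 37.3
time: 9.8
tool_pos: [629.5, 91.3, 59.0]
tcp_rot: [180.0, 50.2, 162.8]
ft_force: [2.7, -11.6, 5.5]
finger_gap: 37.5
q [ 18.4   0.8 127.9 -76.4  27.3   9.3] p [629.5  91.3  59. ] rpy [180.   50.2 162.8] t 9.8 F [  2.7 -11.6   5.5] M [-1.35 -0.42 -1.61] gap 37.5
```

```bash

python3 -m inch '[0,0,0,0,0,0,40,0,0,0,0,0,0,40,0,0,0,0,0,0,40,0,0,0,0,0,0,40]'
python3 log.py
python3 -m inch '[-0.0006,-0.0016,0,0,0,-8,40,-0.0008,-0.0015,0,0,0,-8,40,-0.001,-0.0014,0,0,0,-8,40,-0.0012,-0.0012,0,0,0,-8,40,-0.0014,-0.001,0,0,0,-8,40,-0.0015,-0.0008,0,0,0,-8,40,-0.0016,-0.0006,0,0,0,-8,40,-0.0017,-0.0004,0,0,0,-8,40,0,0,0,0,0,0,40]'
python3 log.py
```

```text
time: 10.2
tool_pos: [631.7, 92.3, 58.8]
tcp_rot: [179.7, 50.1, 162.4]
ft_force: [-0.8, 1.3, 0.3]
finger_gap: 71.9
q [ 18.4   1.3 127.5 -76.2  27.5   9.5] p [631.7  92.3  58.8] rpy [179.7  50.1 162.4] t 10.2 F [-0.8  1.3  0.3] M [0.11 0.31 0.05] gap 71.9
time: 11.1
tool_pos: [622.6, 84.2, 57.2]
tcp_rot: [179.7, 50.1, 98.2]
ft_force: [-0.4, 0.4, 0.2]
finger_gap: 71.8
q [ 27.6  37.7  80.9 -46.7  85.   33.8] p [622.6  84.2  57.2] rpy [179.7  50.1  98.2] t 11.1 F [-0.4  0.4  0.2] M [ 0.36  0.03 -0.01] gap 71.8
```

```bash

python3 -m inch '[-0.0024,-0.0012,0.001,0,0,0,40,0,0,0,0,0,0,255,0,0,0,0,0,0,255,0,0,0,0,0,0,255,0,0,0,0,0,0,255]' 60
python3 log.py
python3 -m inch '[0.0017,0.0004,0,0,0,8,255,0.0016,0.0006,0,0,0,8,255,0.0015,0.0008,0,0,0,8,255,0.0014,0.001,0,0,0,8,255]'|head -1
python3 log.py
python3 -m inch '[0.0012,0.0012,0,0,0,8,255,0.001,0.0014,0,0,0,8,255]'|head -1
python3 log.py
python3 -m inch '[0.0008,0.0015,0,0,0,8,255,0.0006,0.0016,0,0,0,8,255]'|head -1
python3 log.py
```

```text
time: 11.6
tool_pos: [620.9, 83.2, 60.3]
tcp_rot: [179.3, 50.0, 98.4]
ft_force: [12.3, 3.1, -3.7]
finger_gap: 37.0
q [ 27.6  36.7  82.  -46.9  84.4  33.7] p [620.9  83.2  60.3] rpy [179.3  50.   98.4] t 11.6 F [12.3  3.1 -3.7] M [ 1.11 -0.75  1.43] gap 37.0
time: 12.0
q [ 28.3  18.4 107.5 -60.8  58.9  23.2] p [626.3  86.   60.4] rpy [179.5  50.1 130.8] t 12.0 F [ 36.  -17.3 -15.4] M [-0.07 -1.85  1.65] gap 37.3
time: 12.2
q [ 25.    9.  118.9 -68.7  44.1  17.2] p [628.2  88.5  60.5] rpy [179.6  50.2 146.8] t 12.2 F [ 55.5 -19.5 -27.5] M [-0.06 -2.19  1.37] gap 37.2
time: 12.4
q [ 18.1   0.3 128.2 -76.3  26.9   9. ] p [629.3  91.3  60.6] rpy [179.7  50.2 162.8] t 12.4 F [ 76.6 -14.4 -43.9] M [ 0.15 -1.84  0.74] gap 37.1
```

```bash

python3 -m inch '[0,0,0,0,0,0,40,0,0,0,0,0,0,40,0,0,0,0,0,0,40,0,0,0,0,0,0,40]'
python3 log.py
```

```text
time: 12.8
tool_pos: [628.5, 90.9, 59.5]
tcp_rot: [179.8, 50.1, 162.4]
ft_force: [0.1, -0.3, -0.6]
finger_gap: 72.1
q [ 18.4   0.6 128.1 -76.   27.4   9.2] p [628.5  90.9  59.5] rpy [179.8  50.1 162.4] t 12.8 F [ 0.1 -0.3 -0.6] M [0.09 0.37 0.02] gap 72.1
```

```bash

python3 -m inch '[0.0028,0.0012,-0.001,0,0,0,40,-0.0006,-0.0016,0,0,0,-8,40,-0.0008,-0.0015,0,0,0,-8,40,-0.001,-0.0014,0,0,0,-8,40,-0.0012,-0.0012,0,0,0,-8,40,-0.0014,-0.001,0,0,0,-8,40,-0.0015,-0.0008,0,0,0,-8,40,-0.0016,-0.0006,0,0,0,-8,40,-0.0017,-0.0004,0,0,0,-8,40,0,0,0,0,0,0,40]'
python3 log.py
python3 - <<'E'
from h import *
a=np.load("pics/top0.npz");b={}
b["p"],b["d"]=r.snapshot("top")
np.savez("pics/top1.npz",**b)
for X in(a,b):
    W=cloud("top",X["d"]);m=np.zeros((400,640),bool);m[140:200,300:370]=1;m&=(W[...,2]>255)&(W[...,2]<300)
    print(m.sum(),cv2.minEnclosingCircle(W[m][:,:2].astype(np.float32)),W[m].mean(0))
cv2.imwrite("pics/cmp.png",np.vstack([cv2.resize(X["p"][140:260,280:390,::-1],(440,480),interpolation=2)[:,:] for X in(a,b)]).reshape(2,480,440,3).transpose(1,0,2,3).reshape(480,880,3)[:, :][:,::1][:, 40:840])
E
```

```text
time: 13.8
tool_pos: [623.0, 83.9, 57.2]
tcp_rot: [179.7, 50.1, 98.2]
ft_force: [1.2, -1.0, 0.8]
finger_gap: 72.2
q [ 27.5  37.7  80.9 -46.8  84.9  33.7] p [623.   83.9  57.2] rpy [179.7  50.1  98.2] t 13.8 F [ 1.2 -1.   0.8] M [ 0.39  0.07 -0.01] gap 72.2
410 ((737.5950317382812, 58.095123291015625), 21.465120315551758) [736.33154782  58.3521738  269.02576123]
416 ((742.40087890625, 55.42640686035156), 22.130645751953125) [741.01458699  56.45568051 268.87836961]
```

View pics/cmp.png

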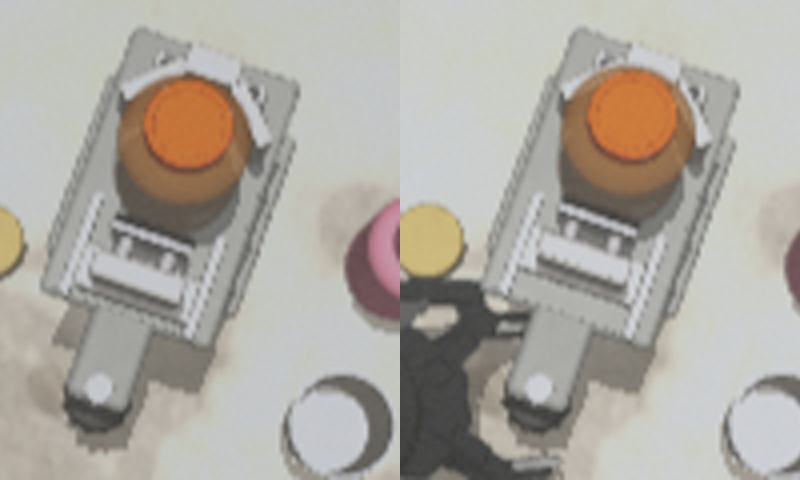

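The right half shows the bottle already pushed about 5 mm towards the fence, with its cap at (632,115), and the jaw advanced about 10 mm. I'll turn in smaller steps now, watching the cap position and the torque.

```bash
cat > obs.py <<'E'
from h import *
s=r.sense();p,d=r.snapshot("top")
W=cloud("top",d);m=np.zeros((400,640),bool);m[130:200,290:380]=1;m&=(W[...,2]>255)&(W[...,2]<300)
c=W[m].mean(0);h=np.radians(s["tcp_rot"][2]-180);u=np.array([np.cos(h),np.sin(h)])
F=s["ft_force"];M=s["wrist_torque"];k=u[0]*F[1]-u[1]*F[0]
al=c[0]*np.cos(np.radians(-18.1))+c[1]*np.sin(np.radians(-18.1))
print("t",s["time"],"head",round(np.degrees(h),1),"p",s["tool_pos"].round(1),"F",F.round(1),"Mz",M[2].round(2),"k",k.round(1),"tau.13",(M[2]-.13*k).round(2),"q4",s["joint_pos"][3].round(1),"cap",c.round(1),"along",al.round(2))
E
python3 obs.py
python3 -m inch '[-0.0010,0,0.0005,0,0,0,40,0,0,0,0,0,0,255,0,0,0,0,0,0,255,0,0,0,0,0,0,255,0,0,0,0,0,0,255]' 60|head -1
python3 obs.py
python3 -m inch '[0.0017,0.0004,0,0,0,8,255,0.0016,0.0006,0,0,0,8,255]'|head -1
python3 obs.py
python3 -m inch '[0.0015,0.0008,0,0,0,8,255,0.0014,0.001,0,0,0,8,255]'|head -1
python3 obs.py
```

```text
t 13.85 head -81.5 p [622.6  83.6  57.1] F [-0.6  0.6  0.2] Mz -0.0 k -0.5 tau.13 0.07 q4 -46.9 cap [741.1  56.5 268.9] along 686.93
time: 14.4
t 14.4 head -81.6 p [620.9  83.5  59.6] F [-1.1  3.3  2.6] Mz 0.24 k -0.7 tau.13 0.33 q4 -46.8 cap [741.1  56.5 268.9] along 686.88
time: 14.65
t 14.65 head -65.3 p [623.8  84.5  59.5] F [ 2.6 -7.3  5.5] Mz -0.38 k -0.7 tau.13 -0.29 q4 -53.4 cap [742.4  56.  268.9] along 688.21
time: 14.9
t 14.9 head -49.3 p [626.3  86.2  59.5] F [  6.4 -10.5   3.7] Mz -0.43 k -2.0 tau.13 -0.17 q4 -60.6 cap [742.8  55.8 268.8] along 688.76
```

```bash

python3 -m inch '[0,0,0,0,0,0,255]'|head -1;python3 obs.py
python3 -m inch '[0.0012,0.0012,0,0,0,8,255,0,0,0,0,0,0,255]'|head -1
python3 obs.py
python3 -m inch '[0.001,0.0014,0,0,0,8,255,0,0,0,0,0,0,255]'|head -1
python3 obs.py
```

```text
time: 15.05
t 15.05 head -49.5 p [626.4  86.1  59.5] F [-1.9  4.4  2. ] Mz 0.27 k 1.4 tau.13 0.08 q4 -60.6 cap [742.8  55.7 268.8] along 688.7
time: 15.3
t 15.3 head -41.3 p [627.5  87.1  59.5] F [-5.7  4.4  4.4] Mz 0.17 k -0.4 tau.13 0.23 q4 -64.6 cap [742.8  55.7 268.9] along 688.69
time: 15.55
t 15.55 head -33.3 p [628.5  88.3  59.5] F [-9.6  6.9  6.3] Mz 0.11 k 0.5 tau.13 0.05 q4 -68.6 cap [743.1  55.6 268.9] along 689.02
```

```bash

python3 -m inch '[0.0008,0.0015,0,0,0,8,255]'|head -1
python3 obs.py
python3 -m inch '[0.0006,0.0016,0,0,0,8,255]'|head -1
python3 obs.py
```

```text
time: 15.7
t 15.7 head -25.6 p [629.2  89.8  59.4] F [ -8.2 -12.   17. ] Mz -1.99 k -14.4 tau.13 -0.12 q4 -72.3 cap [743.   55.8 268.8] along 688.95
time: 15.85
t 15.85 head -17.5 p [629.7  91.2  59.4] F [ -5.2 -12.4  12.8] Mz -1.87 k -13.4 tau.13 -0.13 q4 -76.1 cap [743.   55.7 268.8] along 688.96
```

```bash
python3 - <<'E'
from h import *
p,d=r.snapshot("top");np.savez("pics/top2.npz",p=p,d=d)
c,s_=np.cos(np.radians(-18.1)),np.sin(np.radians(-18.1))
for n in("top0","top1","top2"):
    X=np.load(f"pics/{n}.npz");W=cloud("top",X["d"]);v=W-[619.3,96,0];a=v[...,0]*c+v[...,1]*s_;l=-v[...,0]*s_+v[...,1]*c
    for nm,zl,zh in(("jaw/pad top",195,208),):
        m=(W[...,2]>zl)&(W[...,2]<zh)&(abs(l)<14)&(a>0)&(a<105)
        A=np.sort(a[m]);h,e=np.histogram(A,bins=np.arange(20,106,3));print(n,m.sum(),A.min().round(1),A.max().round(1),A.mean().round(2),dict(zip(e[:-1][h>0].astype(int).tolist(),h[h>0].tolist())))
E
```

```text
top0 173 50.5 94.3 69.06 {50: 21, 53: 21, 56: 19, 59: 19, 62: 15, 77: 20, 80: 21, 83: 18, 86: 2, 89: 10, 92: 7}
top1 169 60.4 98.5 78.11 {59: 16, 62: 19, 65: 19, 68: 21, 71: 18, 74: 1, 86: 17, 89: 19, 92: 19, 95: 19, 98: 1}
top2 167 65.6 100.7 81.89 {65: 19, 68: 22, 71: 20, 74: 19, 77: 16, 80: 1, 89: 15, 92: 16, 95: 21, 98: 18}
```

```bash

python3 -m inch '[0,0,0,0,0,0,40,0,0,0,0,0,0,40,0,0,0,0,0,0,40,0,0,0,0,0,0,40,-0.0006,-0.0016,0,0,0,-8,40,-0.0008,-0.0015,0,0,0,-8,40,-0.001,-0.0014,0,0,0,-8,40,0,0,0,0,0,0,40]'|head -1
python3 obs.py
python3 -m inch '[0,0,0,0,0,0,255,0,0,0,0,0,0,255,0,0,0,0,0,0,255,0,0,0,0,0,0,255]' 60|head -1
python3 obs.py
python3 -m inch '[0.001,0.0014,0,0,0,7,255]'|head -1
python3 obs.py
python3 -m inch '[0.0007,0.0012,0,0,0,5,255]'|head -1
python3 obs.py
```

```text
time: 16.75
t 16.75 head -41.7 p [629.3  89.1  58.7] F [ 0.9  1.3 -0.4] Mz 0.07 k 1.6 tau.13 -0.14 q4 -64.3 cap [743.1  55.6 268.8] along 689.07
time: 17.2
t 17.2 head -41.6 p [627.6  86.9  58.8] F [-1.   3.  -1.3] Mz 0.35 k 1.5 tau.13 0.15 q4 -64.4 cap [743.1  55.8 268.8] along 688.97
time: 17.35
t 17.35 head -34.6 p [628.4  88.1  58.7] F [ 2.2 -9.3  4.4] Mz -1.15 k -6.4 tau.13 -0.32 q4 -67.8 cap [743.1  55.7 268.8] along 689.04
time: 17.5
t 17.5 head -29.5 p [628.9  88.9  58.7] F [ 1.9 -5.5  1.2] Mz -0.86 k -3.9 tau.13 -0.36 q4 -70.4 cap [743.1  55.7 268.8] along 688.99
```

```bash

python3 -m inch '[0,0,0,0,0,0,40,0,0,0,0,0,0,40,0,0,0,0,0,0,40,0,0,0,0,0,0,40,0,0,0,0,0,0,40]'|head -5
python3 -m inch '[-0.007,0.004,0.006,0,0,0,40,-0.01,0.006,0.0095,0,0,0,40,-0.013,0.0075,0.0125,0,0,0,40,-0.013,0.0075,0.0125,0,0,0,40,-0.013,0.0075,0.0125,0,0,0,40,-0.013,0.0075,0.0125,0,0,0,40,-0.013,0.0075,0.0125,0,0,0,40,-0.013,0.0075,0.0125,0,0,0,40,0,0,0,0,0,0,40,0,0,0,0,0,0,40]'
python3 - <<'E'
from h import *
p,d=r.snapshot("top");np.savez("pics/top3.npz",p=p,d=d)
c,s_=np.cos(np.radians(-18.1)),np.sin(np.radians(-18.1))
for n in("top0","top1","top2","top3"):
    X=np.load(f"pics/{n}.npz");W=cloud("top",X["d"]);v=W-[619.3,96,0];a=v[...,0]*c+v[...,1]*s_;l=-v[...,0]*s_+v[...,1]*c
    m=(W[...,2]>195)&(W[...,2]<208)&(abs(l)<10)&(a>0)&(a<105)
    A=a[m];k=cv2.kmeans(A.astype(np.float32)[:,None],2,None,(3,50,.01),3,2)[2].ravel();t=k.mean();B=A[A<t];C=A[(A>t)]
    print(n,"jaw %.1f..%.1f mean %.1f pad rear %.1f..%.1f"%(B.min(),B.max(),B.mean(),np.percentile(C,1),C.max()))
p,d=r.snapshot("side");cv2.imwrite("pics/s2.png",cv2.resize(p[100:300,230:470,::-1],(720,600)))
for n in("top","side"):print(n)
E
```

```text
time: 18.05
tool_pos: [629.8, 89.8, 58.7]
tcp_rot: [179.8, 50.1, 150.4]
ft_force: [-1.1, 0.4, 0.1]
finger_gap: 72.2
time: 19.05
tool_pos: [534.7, 145.3, 149.7]
tcp_rot: [179.7, 50.1, 150.4]
ft_force: [0.7, 0.1, 0.1]
finger_gap: 72.5
top0 jaw 50.5..64.0 mean 57.0 pad rear 77.4..92.5
top1 jaw 60.4..74.1 mean 66.7 pad rear 87.1..97.0
top2 jaw 65.7..80.1 mean 72.4 pad rear 89.5..99.2
top3 jaw 66.8..81.3 mean 73.3 pad rear 89.7..99.8
top
side
```

View pics/s2.png

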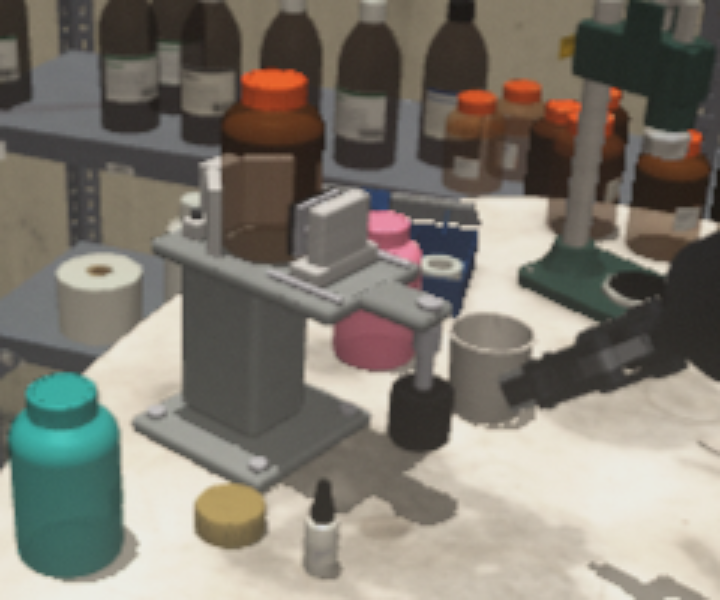

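The side view shows the bottle upright in the fence, the gripper clear, and the cup, dropper and cap standing. Pad compression is about 4.0 mm (20.4 mm down to 16.4 mm), which is about 0.8 rad or 24 N.

```bash
python3 - <<'E'
from bench import r
print(r.hand_in())
E
```

```text
the job is handed in; nothing more can be done
None
```

I tightened the clamp until the bottle was held against the V fence, let go of the knob, backed the gripper off and handed the job in at about 19 s. No verdict was reported.

I gripped the knob from the robot's side with the fingers dipped 40°, and turned it in four strokes of 48°, 64°, 64° and 12°, opening the fingers and swinging back between strokes.

**Last checks**
- **Squeeze:** the gap between jaw and sprung pad shrank from 20.4 to 16.4 mm. That is about 0.8 rad past the pinch point, or roughly 24 N, close to the eighth of a turn asked for. This is worked out from the pictures, not measured directly.
- **Bottle:** its cap moved about 7 mm towards the fence and then stayed still within 0.1 mm during the final turning. It looked upright in the last side view.
- **Surroundings:** the cup, dropper and cap looked undisturbed by eye; I did not measure their final positions.

**Less certain**
- **Knob torque:** about 0.36 N m at the end, close to what that squeeze should give. Readings from some other strokes disagreed by up to 0.2 N m, so I relied on the pad gap.
- **Wrist force:** in the second stroke the hand was about 3 mm off the knob's axis. The force rose to about 90 N, under the 120 N limit, and I corrected it before the next stroke.

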